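# Push the recipe card home under the clipboard's spring clip

### The arm

A 6-joint arm with a two-finger parallel gripper is mounted at the origin on the work surface. World frame = base frame: x ahead of the robot, y to its left, z up, the work surface at z = 0. Lengths are in m, angles in rad, forces in N, time in s.
With the tool pointing down it reaches from about 0.425 to 0.95 m from the base axis. Payload 3.5 kg.
Tool frame: the origin (TCP) lies midway between the tips of the shut fingers; the grasp point (between the pads) lies 19 mm behind it (ctrl.pinch_z is the distance from the TCP to the grasp point, in m); z points along the fingers, y is the line along which they close (so a half turn about z gives the same grasp; the last joint's range is limited). The gripper opens to 85 mm and grips with 20 to 120 N. Pads are 22 mm wide; open, the fingers measure 114 mm over their backs; the gripper's body (76 mm by 85 mm) begins 54 mm behind the grasp point. The pads swing forward as they close: fully open they stand 13 mm farther back than shut.
Start: joints at [-1.345, 0.286, 1.577, -0, 1.279, -0.15], TCP at [0.248, -0.628, 0.231] pointing down, gripper open.
Joint ranges: [-2.77, 2.77], [-0.9, 2.22], [0.21, 2.48], [-1.53, 4.67], [0.24, 2.81], [-2.84, 2.84]. Speed limits (rad/s): [2.79, 2.79, 3.14, 3.14, 3.14, 3.14].

### API

Orientations are given as a unit quaternion [x, y, z, w].
In Python, from plant import get_state, viewer, sign_off, ctrl gives the robot as it stands. The module is installed in compiled form; this text tells all that it offers.
- The arm moves only by the shell command python3 -m handwheel 'ROWS' [FORCE]. ROWS is JSON, a list that holds one entry, the list of rows, each a list of 5 numbers: the finger opening in m, from 0 to 0.0854, then the shift along the tool's x, y, z in m, then the turn about the tool's z in degrees. In form: [[[claw, x, y, z, spin], ...]]. A call has 1 to 12 rows; each row shifts and turns the commanded pose from where the row before left it, along the tool's axes as they then stand; what a row does not reach is not made up. A row lasts 1/12 s, in which the tool goes at most 41.7 mm and 7.16 degrees, less where a joint would pass 70% of its speed; a pose out of reach is approached as far as the arm can. A call is refused whole if a number of a shift passes 0.0417 or a number of a turn 7.16, either way. A call with a gripper value outside its range is refused whole. The fingers move at their own pace and stop on an object; FORCE is the grip in N (left out, the last holds). Time passes only in rows, so rows that do not move let the fingers close. It gives the time, the measured TCP pose, the force, the opening and the grip force at its end, in the units of the state.
- get_state(): the state, without advancing time (a new reading comes with each control period).
- viewer.read_camera(name): name is "scene" or "top" or "wrist"; returns the picture (480x640x3 uint8, blue, green, red); there is no depth.
- viewer.camera_params(name): a dict with "fov_y" (degrees; the focal length in pixels is half the picture's height over the tangent of half this angle, whatever the lens; pixels are square), "cx", "cy" (the principal point, pixels), "xyz" and "attitude" of the camera in the world; the wrist camera has in their place "hand_eye" (4x4, takes a point from camera to tool coordinates, whose origin is the TCP and whose axes are the flange's). Camera axes: x right, y up, looking along -z (the intrinsics and any distortion apply to the point x, -y, -z); pixel columns grow to the right and rows downward; lengths in m; the calibration is good to about 2 mm. A picture is of the moment at which its call begins: read the wrist's pose just before it. camera_params takes no time and is no camera call.
- sign_off(): hands the job in; it is judged then, once.
Trained networks look in the newest picture that a camera, given by its name, has taken for a name from the list of things; names that differ only in an ending like _2 or _b are one class to them, and where a whole thing is asked for, a point or a joint stands for the part that bears it (a point fixed in the world has none). Each returns a list of dicts, best first, with "confidence" (0 to 1); they miss things now and then, are a little off and sometimes report something else, mostly with a low value. They report only what shows in the picture. A call takes as long as a camera call. They do not tell look-alikes from the thing itself.
- viewer.look_for(camera, name): "extent" ([left, top, width, height] as shares, 0 to 1, of the picture: columns of its width, rows of its height, round what is visible of it).
- viewer.outline_of(camera, name): "mask" (480x640 bool, what is visible of it) and "extent" ([left, top, width, height] as shares, 0 to 1, of the picture: columns of its width, rows of its height, round what is visible of it).
- viewer.pinpoint(camera, name): "xy" ([column, row] as shares, 0 to 1, of the picture: columns of its width, rows of its height: a listed point, or the origin of a listed thing).
The state is a dict: "time": time; "qpos": joint angles; "dq": joint speeds; "joint_efforts": joint torques, N m; "eef_pos": TCP position; "tcp_rot": TCP orientation; "contact_force": force on the tool from outside, world axes, zero at the start; "wrist_torque": the same for the moment, N m; "opening": opening from 0.0 (shut) to 1.0 (fully open); "finger_force": force on a finger pad.
Only numpy, scipy, OpenCV 4.12 (cv2) and the standard library are available. Lean on these libraries where they do the work, as an engineer would, in place of code of your own. Each camera call takes 0.05 s, during which the arm holds its last target. There are 200 camera calls.

### The job

Slide the white recipe card up the clipboard and in under the spring clip until it is fully home against the stop, square with the board and centred under the clip, and leave it gripped there. Push the card gently, let the card's own edge lift the jaw without touching the clip's jaw or lever, and leave the other things on the bench undisturbed.

Things in the scene. Friction and masses are not known exactly. Their poses are not given: they have to be found in the camera images.
- board: dark wooden clipboard 320 x 230 x 8 mm, screwed flat to the bench (cannot move). Origin at the middle of its underside, x along its length towards the clip, y across, z up; top face at z = 8 mm. A steel spring clip 110 mm wide, about 35 mm tall, sits at its +x end, centred on y = 0; no part of it is below x = 70 mm
- stop (a point): middle of the foot of the clip's fixed stop, hidden under the jaw: an upright steel edge 116 mm wide, 7 mm tall, facing -x, on the board's top face, 125 mm from the board's origin along its x. The card's front edge must end against it, felt as a sharp rise of the push. Same axes as the board
- jaw: sprung steel jaw, 110 mm wide, thumb lever behind. Origin on its pivot rod at x = 140, z = 22 mm of the board; turns about the board's y; board's axes when shut. It slopes down towards -x to a rolled bend, then a lip curves up 10 to 23 degrees, its front edge at x = 71 mm, 8 mm over the board. A card pushed flat meets the lip from below and lifts the jaw
- jaw_edge (a point): middle of the underside of the jaw's rolled bend, the line that grips: at x = 95 mm of the board, 1 mm above the board's top when shut, 5 mm with the card under. The spring bears on the card with about 3 N; sliding the card under takes roughly 5 to 15 N of push
- card: stiff white ruled plastic card 150 x 110 x 5 mm, about 110 g, loose on the clipboard below the clip, turned and off centre. Origin at the middle of its underside, x along its length, z up. It goes in lengthwise, short edge first; home, its origin is at x = 50, y = 0 mm of the board, its long sides parallel with the board's. Over 40 N of push is too rough
- scraper: bench scraper lying flat: steel blade 150 x 85 x 3 mm with a wooden grip 150 x 30 x 20 mm on its +y side; beside the clipboard; origin under its middle, long side along its x; a bystander
- brush: pastry brush 200 mm long lying beside the clipboard, along its own x; origin under its middle; a bystander
- pin: wooden rolling pin, 52 mm thick, 430 mm long with its grips, along its own x; origin under its middle; a bystander
- jug: white plastic measuring jug, 110 mm across, 160 mm tall, handle at its +y; origin at the centre of its foot; a bystander
- bowl: steel mixing bowl, 190 mm across, 75 mm tall; origin at the centre of its foot; a bystander
- jar: glass jar with steel cap, 76 mm across, 110 mm tall; origin at the centre of its foot; a bystander
Things that resemble listed ones, but are neither listed nor needed, are in the scene too. What is meant by the card is not orange or yellow, and is the larger of those in its own colour.

How it is judged:
By the outcome, as a careful person would: the job done as asked, in the order asked, and still so for the second after the job is handed in, with the robot touching nothing.
It also fails if it takes over 70 s, if anything falls off the work surface, if the arm or the gripper's body presses on something with over 40 N, if the wrist force passes 120 N, or if a joint passes its speed limit or range.

## Working session

There is one attempt and no reset: what is moved stays moved. The work goes in short steps, Python scripts to look and compute and a shell command to move; the robot and the scene stay as the last step left them, time stands still between calls to the robot, and variables do not carry over. Pictures are saved under pics/ and viewed, at most 10 in all, crops included, and the job is handed in when it is done.

```bash
mkdir -p pics
cat > h.py <<'E'
import numpy as np,cv2
from plant import get_state,viewer,ctrl
from scipy.spatial.transform import Rotation as R
def shot(c,f=None):
    s=get_state(); im=viewer.read_camera(c)
    if f: cv2.imwrite('pics/'+f,im)
    return s,im
E
python3 - <<'E'
from h import *
s,im=shot('top','top1.png'); shot('scene','scene1.png')
for c in('top','scene','wrist'): print(c,viewer.camera_params(c))
for n in('card','board','jaw','stop','jaw_edge'):
    print(n,[(np.round(d['extent'],3),d['confidence']) for d in viewer.look_for('top',n)],[(np.array(d['xy'])*[640,480],d['confidence']) for d in viewer.pinpoint('top',n)])
print(s)
E
```

```text
top {'fov_y': 49.84938656624541, 'cx': 327.1504452818816, 'cy': 239.63271074861964, 'xyz': array([ 0.43079091, -0.01258107,  1.45251277]), 'attitude': array([-0.01357086,  0.02797194,  0.70780438, -0.705724  ])}
scene {'fov_y': 46.02035434317411, 'cx': 327.2889038831785, 'cy': 235.6338417195729, 'xyz': array([ 1.23659088, -0.25229703,  1.27084225]), 'attitude': array([0.22401099, 0.16436449, 0.57292048, 0.77108074])}
wrist {'fov_y': 66.38120669827015, 'cx': 314.5059208118956, 'cy': 245.4015523067525, 'hand_eye': array([[-1.32373036e-04,  9.50500374e-01,  3.10723386e-01,
         7.93858551e-02],
       [ 9.99999912e-01,  2.49182228e-04, -3.36230812e-04,
         1.85444041e-04],
       [-3.97014258e-04,  3.10723314e-01, -9.50500323e-01,
        -1.42767822e-01],
       [ 0.00000000e+00,  0.00000000e+00,  0.00000000e+00,
         1.00000000e+00]])}
card [(array([0.349, 0.479, 0.066, 0.081]), 0.96), (array([0.503, 0.423, 0.062, 0.115]), 0.8), (array([0.586, 0.635, 0.097, 0.107]), 0.8), (array([0.325, 0.615, 0.075, 0.094]), 0.57)] [(array([341.184, 224.88 ]), 0.93), (array([230.72 , 315
[... 437 characters left out ...]
time': 0.0, 'qpos': array([-1.34496754e+00,  2.87192548e-01,  1.57819801e+00,  7.93468561e-06,
        1.27856631e+00, -1.49987147e-01]), 'dq': array([-0.00106888,  0.00100653, -0.00196791,  0.00092682,  0.00128562,
       -0.00131832]), 'joint_efforts': array([-9.88335632e-04, -4.05989134e+01, -2.92625141e+01, -2.11252623e-04,
        5.91832693e-03,  7.64778065e-06]), 'eef_pos': array([ 0.24763481, -0.62722773,  0.22991787]), 'tcp_rot': array([ 9.82396713e-01,  1.86802842e-01, -4.10206012e-05, -1.18139940e-03]), 'contact_force': array([-0.45249351, -0.04111784,  0.57760386]), 'wrist_torque': array([-0.00486774, -0.02752915,  0.02619103]), 'finger_force': 0.0, 'opening': 1.0014773289850902}
```

View pics/top1.png

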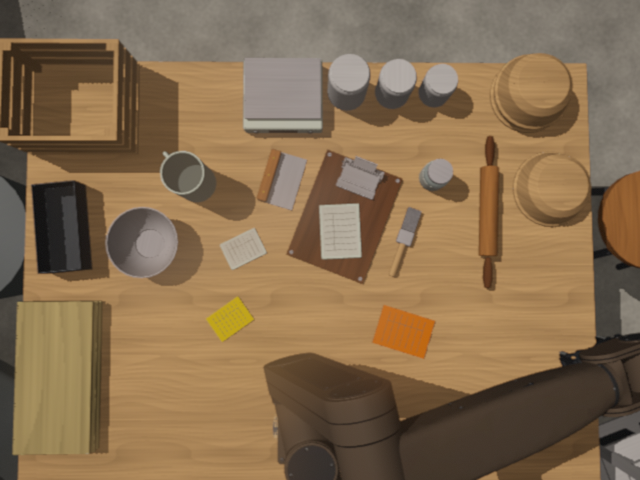

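View pics/scene1.png

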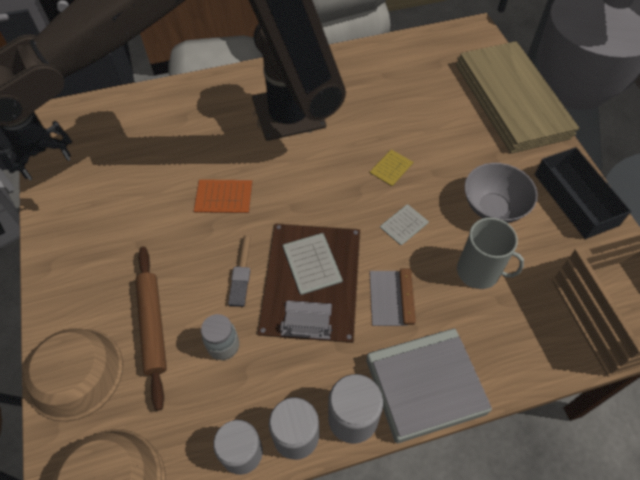

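The pictures show the board with corners near (329,151), (402,181), (361,281) and (290,253) in the top view. The clip is at (360,178) and the white card at (341,231). The smaller white look-alike is off the board at (242,248).

```bash
cat >> h.py <<'E'
def cam(c,s=None):
    p=viewer.camera_params(c); f=240/np.tan(np.radians(p['fov_y']/2))
    K=np.array([[f,0,p['cx']],[0,f,p['cy']],[0,0,1]])
    if c=='wrist':
        T=np.eye(4);T[:3,:3]=R.from_quat(s['tcp_rot']).as_matrix();T[:3,3]=s['eef_pos'];T=T@p['hand_eye']
        return K,T[:3,:3],T[:3,3]
    return K,R.from_quat(p['attitude']).as_matrix(),p['xyz']
def toworld(c,px,z,s=None):
    K,Rm,t=cam(c,s); px=np.atleast_2d(px).astype(float)
    d=np.c_[px,np.ones(len(px))]@np.linalg.inv(K).T
    d=(d*[1,-1,-1])@Rm.T
    return t+d*((z-t[2])/d[:,2])[:,None]
def topix(c,P,s=None):
    K,Rm,t=cam(c,s); q=((np.atleast_2d(P)-t)@Rm)*[1,-1,-1]; q=q@K.T
    return q[:,:2]/q[:,2:]
E
python3 - <<'E'
from h import *
c=toworld('top',[(329,151),(402,181),(361,281),(290,253)],.008)
print(c.round(4),[np.linalg.norm(c[i]-c[i-1]).round(4) for i in range(4)],c.mean(0))
v=(c[0]+c[1]-c[2]-c[3]);print('yaw',np.degrees(np.arctan2(v[1],v[0])))
k=toworld('top',[(320,206),(358,204),(361,257),(322,259)],.013)
print(k.round(4),[np.linalg.norm(k[i]-k[i-1]).round(4) for i in range(4)],k.mean(0))
s=get_state();print(R.from_quat(s['tcp_rot']).as_matrix().round(3),ctrl.pinch_z)
E
```

```text
[[ 0.7671 -0.0483  0.008 ]
 [ 0.6814 -0.2546  0.008 ]
 [ 0.3998 -0.1363  0.008 ]
 [ 0.4786  0.0618  0.008 ]] [np.float64(0.3088), np.float64(0.2234), np.float64(0.3055), np.float64(0.2132)] [ 0.58171881 -0.09435606  0.008     ]
yaw -21.82624101810037
[[ 0.6099 -0.0224  0.013 ]
 [ 0.6155 -0.129   0.013 ]
 [ 0.4667 -0.1364  0.013 ]
 [ 0.4614 -0.0275  0.013 ]] [np.float64(0.1486), np.float64(0.1068), np.float64(0.149), np.float64(0.109)] [ 0.5383642  -0.07882753  0.013     ]
[[ 0.93   0.367 -0.   ]
 [ 0.367 -0.93  -0.   ]
 [-0.     0.    -1.   ]] 0.0187
```

```bash
python3 -m handwheel '[[[0.08,0.031,-0.026,-0.004,0],[0.08,0.031,-0.026,-0.004,0],[0.08,0.031,-0.026,-0.004,0],[0.08,0.031,-0.026,-0.004,0],[0.08,0.031,-0.026,-0.004,0],[0.08,0.031,-0.026,-0.004,0],[0.08,0.031,-0.026,-0.004,0],[0.08,0.031,-0.026,-0.004,0],[0.08,0.031,-0.026,-0.004,0],[0.08,0.031,-0.026,-0.004,0],[0.08,0.031,-0.026,-0.004,0],[0.08,0.031,-0.026,-0.004,0]]]'
python3 -m handwheel '[[[0.08,0.031,-0.026,-0.004,0],[0.08,0.031,-0.026,-0.004,0],[0.08,0.031,-0.026,-0.004,0],[0.08,0,0,0,7],[0.08,0,0,0,7],[0.08,0,0,0,7],[0.08,0,0,0,7],[0.08,0,0,0,7],[0.08,0,0,0,7],[0.08,0,0,0,1],[0.08,0,0,0,0],[0.08,0,0,0,0]]]'
python3 - <<'E'
from h import *
s,im=shot('wrist','w1.png')
for n in('card','board','jaw','stop','jaw_edge'):
    print(n,[(np.round(np.array(d['extent'])*[640,480,640,480]),d['confidence']) for d in viewer.look_for('wrist',n)],[((np.array(d['xy'])*[640,480]).round(1),d['confidence']) for d in viewer.pinpoint('wrist',n)])
print(s)
E
```

```text
time: 1.6
eef_pos: [0.4799, -0.1993, 0.28]
tcp_rot: [0.982, 0.187, 0.0, 0.0]
contact_force: [-0.1, -0.3, 0.7]
opening: 0.937
finger_force: 0.0
time: 2.6
eef_pos: [0.5372, -0.0944, 0.2914]
tcp_rot: [0.983, -0.185, 0.0, 0.0]
contact_force: [-0.3, -0.0, 0.2]
opening: 0.939
finger_force: 0.0
card [(array([447., 301., 117.,  77.]), 0.97), (array([228., 115., 140., 156.]), 0.86)] [(array([118.8, 306. ]), 0.91), (array([500.2, 339.2]), 0.83), (array([294.1,  15.8]), 0.43), (array([113.1, 131.8]), 0.37)]
board [(array([187.,   0., 224., 293.]), 0.95)] []
jaw [(array([242.,   0., 108.,  94.]), 0.69)] [(array([292. ,  14.5]), 0.77)]
stop [(array([182.,   0., 229., 290.]), 0.89)] [(array([297.6,  38.8]), 0.62)]
jaw_edge [(array([241.,   3., 108.,  91.]), 0.81)] [(array([297. ,  72.4]), 0.85)]
{'time': 2.6, 'qpos': array([-3.60117513e-01, -4.29121550e-02,  1.82853404e+00,  9.05660361e-06,
        1.35576768e+00,  1.58290957e+00]), 'dq': array([ 0.00127347,  0.00031304, -0.00032591,  0.0015488 , -0.00260242,
        0.00697961]), 'joint_efforts': array([ 1.59051816e-02, -2.82726932e+01, -2.99786872e+01,  7.30426818e-04,
        3.47427738e-05,  9.19038139e-03]), 'eef_pos': array([ 0.53717037, -0.09444637,  0.29142187]), 'tcp_rot': array([ 9.82730286e-01, -1.85043712e-01,  1.00775356e-04,  1.32223222e-05]), 'contact_force': array([-0.27102346, -0.03432808,  0.24349097]), 'wrist_torque': array([ 0.02565525, -0.02704717,  0.07688665]), 'finger_force': 0.0, 'opening': 0.9385479206924593}
```

View pics/w1.png

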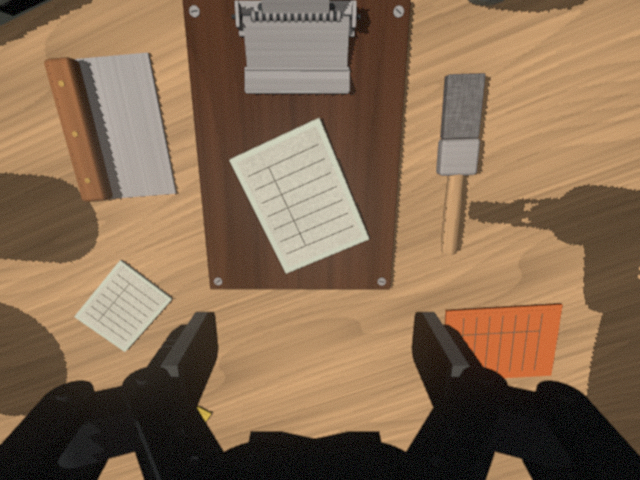

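The wrist view shows the card with corners at (319,119), (368,239), (286,272) and (230,160). The clip lip is at row 93, columns 245–350, and the board's rear edge is near row 289.

```bash
cat >> h.py <<'E'
def card_px(im,near):
    m=cv2.inRange(im,(140,160,150),(255,255,255)); m=cv2.morphologyEx(m,cv2.MORPH_CLOSE,np.ones((7,7)))
    cs,_=cv2.findContours(m,cv2.RETR_EXTERNAL,cv2.CHAIN_APPROX_NONE)
    return max((c for c in cs if cv2.contourArea(c)>1500 and cv2.pointPolygonTest(c,near,True)>-25),key=cv2.contourArea)[:,0,:]
def rect(P):
    (c,sz,a)=cv2.minAreaRect((P[:,:2]*1000).astype(np.float32))
    if sz[0]<sz[1]: sz=sz[::-1];a+=90
    a=(a+22+90)%180-90-22
    return np.array(c)/1000,np.array(sz),a
def rel(c,a,b):  # world -> board frame b=(x,y,yaw deg)
    t=np.radians(b[2]);d=np.array(c)-b[:2]
    return 1000*np.array([d[0]*np.cos(t)+d[1]*np.sin(t),-d[0]*np.sin(t)+d[1]*np.cos(t)]),a-b[2]
E
python3 - <<'E'
from h import *
s,im=shot('wrist')
d=viewer.outline_of('wrist','board'); print(len(d),d and d[0]['confidence'])
m=d[0]['mask']; m=np.logical_or(m,False)
rows=np.arange(110,265,3)
L=np.array([(np.where(m[r])[0].min()-.5,r) for r in rows]);Rr=np.array([(np.where(m[r])[0].max()+.5,r) for r in rows])
cols=np.arange(225,380,3);B=np.array([(c,np.where(m[:,c])[0].max()+.5) for c in cols])
W=[toworld('wrist',q,.008,s)[:,:2] for q in(L,Rr,B)]
ln=[cv2.fitLine(w.astype(np.float32),cv2.DIST_HUBER,0,1e-4,1e-4).ravel() for w in W]
ang=[np.degrees(np.arctan2(l[1],l[0])) for l in ln];print('angles',ang)
dirs=[(-l[:2] if l[0]<0 else l[:2]) for l in ln[:2]]; u=sum(dirs);u/=np.linalg.norm(u);n=np.array([-u[1],u[0]])
yl,yr=W[0]@n,W[1]@n; print('width',np.median(yl)-np.median(yr)); xr=np.median(W[2]@u)
c=u*(xr+.160)+n*(np.median(yl)+np.median(yr))/2
b=[*c,np.degrees(np.arctan2(u[1],u[0]))];print('board',b)
k=card_px(im,(300.,195.));r=rect(toworld('wrist',k,.013,s));print('card',r,rel(r[0],r[2],b))
j=toworld('wrist',[(245,93),(350,93)],.016,s)[:,:2];print('lip',[rel(q,0,b)[0] for q in j])
print('tcp',rel(s['eef_pos'][:2],0,b))
E
```

```text
2 0.94
angles [np.float32(-21.208345), np.float32(-21.2883), np.float32(68.528694)]
width 0.2287067636280047
board [np.float64(0.5824973429620013), np.float64(-0.09244956215269196), np.float32(-21.24832)]
card (array([ 0.54019287, -0.0791806 ]), array([149.83898926, 109.60324097]), 2.49113392829895) (array([-44.23736388,  -2.9646774 ]), np.float32(23.739454))
lip [array([71.03109453, 54.21161966]), array([ 70.60705476, -56.62112267])]
tcp (array([-41.52502807, -18.26862608]), np.float32(21.24832))
```

```bash
python3 -m handwheel '[[[0.06,-0.0025,-0.0153,0.03,0],[0.06,0,0,0.03,-7],[0.06,0,0,0.04,-7],[0.06,0,0,0.04,-7],[0.06,0,0,0.04,-2.7],[0.06,0,0,0.04,0],[0.06,0,0,0.02,0],[0.06,0,0,0.01,0],[0.06,0,0,0.01,0],[0.06,0,0,0,0]]]' 20
python3 -m handwheel '[[[0.06,0,0,0.004,0],[0.06,0,0,0.004,0],[0.06,0,0,0.002,0],[0.06,0,0,0.001,0],[0.06,0,0,0,0],[0.06,0,0,0,0]]]'
```

```text
time: 4.08
eef_pos: [0.5401, -0.0792, 0.0304]
tcp_rot: [1.0, 0.019, -0.001, -0.0]
contact_force: [-0.3, -0.1, -0.6]
opening: 0.703
finger_force: 0.0
time: 4.58
eef_pos: [0.5407, -0.0794, 0.0208]
tcp_rot: [1.0, 0.019, 0.0, 0.0]
contact_force: [-0.5, 1.4, 0.2]
opening: 0.699
finger_force: 0.0
```

```bash
python3 -m handwheel '[[[0.06,0,0,0.003,0],[0.06,0,0,0.003,0],[0.06,0,0,0.002,0],[0.06,0,0,0,0],[0.06,0,0,0,0]]]'
python3 -m handwheel '[[[0.06,0,0,0.001,0],[0.06,0,0,0.001,0],[0.06,0,0,0,0],[0.06,0,0,0,0]]]'
```

```text
time: 5.0
eef_pos: [0.5402, -0.0792, 0.012]
tcp_rot: [1.0, 0.019, -0.0, -0.0]
contact_force: [-1.3, 1.1, -0.2]
opening: 0.703
finger_force: 0.0
time: 5.33
eef_pos: [0.5404, -0.0793, 0.0103]
tcp_rot: [1.0, 0.019, -0.0, -0.0]
contact_force: [0.0, 0.2, 0.8]
opening: 0.702
finger_force: 0.0
```

```bash
python3 -m handwheel '[[[0.06,0,0,0.001,0],[0.06,0,0,0.001,0],[0.06,0,0,0,0],[0.06,0,0,0,0]]]'
python3 -m handwheel '[[[0.06,0,0,0.001,0],[0.06,0,0,0,0],[0.06,0,0,0,0]]]'
```

```text
time: 5.67
eef_pos: [0.5404, -0.0792, 0.0082]
tcp_rot: [1.0, 0.019, -0.0, -0.0]
contact_force: [-0.4, -0.1, -0.2]
opening: 0.699
finger_force: 0.0
time: 5.92
eef_pos: [0.5406, -0.0793, 0.008]
tcp_rot: [1.0, 0.019, -0.0, -0.0]
contact_force: [-2.9, 0.7, 5.4]
opening: 0.707
finger_force: 2.7
```

```bash
python3 -m handwheel '[[[0.06,0,0,0.0003,2],[0.06,0,0,0,3],[0.06,0,0,0,3],[0.06,0,0,0,3],[0.06,0,0,0,3],[0.06,0,0,0,3],[0.06,0,0,0,3],[0.06,0,0,0,3],[0.06,0,0,0,0.7],[0.06,0,0,0,0],[0.06,0,0,0,0]]]'
python3 - <<'E'
from h import *
s,im=shot('wrist','w2.png')
b=[.5825,-.0924,-21.25]
try:
    k=card_px(im,(300.,150.));r=rect(toworld('wrist',k,.013,s));print(r,rel(r[0],r[2],b))
except Exception as e: print(e)
print(rel(s['eef_pos'][:2],0,b), s['contact_force'],R.from_quat(s['tcp_rot']).as_euler('xyz',degrees=True))
E
```

```text
time: 6.83
eef_pos: [0.5413, -0.0796, 0.008]
tcp_rot: [0.983, -0.186, 0.001, 0.0]
contact_force: [-0.8, 1.2, 4.4]
opening: 0.703
finger_force: 2.7
(array([ 0.57410504, -0.07762612]), array([110.41165924,  82.04342651]), -87.58101892471313) (array([-13.17878291,  10.72671871]), -66.33101892471313)
(array([-43.01118818,  -2.95286787]), 21.25) [-0.75889419  1.16630359  4.35035406] [-1.79989491e+02 -1.09323535e-01 -2.14574152e+01]
```

View pics/w2.png

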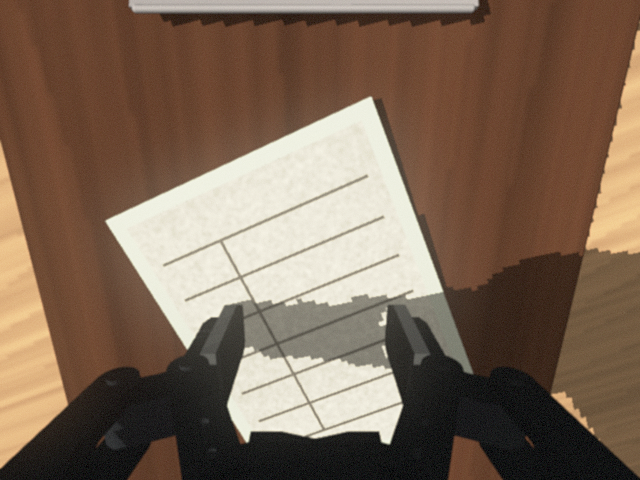

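The card stayed turned: its front corners are at (373,97) and (107,221), so the fingers slid on it. I'll square it instead with a two-finger push on its -y long side.

```bash
python3 -m handwheel '[[[0.06,0,0,-0.02,0],[0.06,0,0,-0.04,0],[0.08,0,0.035,0,0],[0.08,0,0.035,0,0],[0.08,-0.002,0.032,0,0],[0.08,0,0,0,-7],[0.08,0,0,0,-7],[0.08,0,0,0,-7],[0.08,0,0,0,-7],[0.08,0,0,0,-7],[0.08,0,0,0,-7],[0.08,0,0,0,-7]]]' 
python3 -m handwheel '[[[0.08,0,0,0,-7],[0.08,0,0,0,-7],[0.08,0,0,0,-7],[0.08,0,0,0,-7],[0.08,0,0,0,-7],[0.08,0,0,0,-6.2],[0.08,0,0,0.03,0],[0.08,0,0,0.02,0],[0.08,0,0,0.01,0],[0.08,0,0,0,0],[0.08,0,0,0,0]]]'
python3 - <<'E'
from h import *
s=get_state();b=[.5825,-.0924,-21.25]
print(rel(s['eef_pos'][:2],0,b),R.from_quat(s['tcp_rot']).as_euler('xyz',degrees=True),s['qpos'])
E
```

```text
time: 7.88
eef_pos: [0.5011, -0.1734, 0.0666]
tcp_rot: [0.97, 0.241, -0.0, -0.0]
contact_force: [-0.2, 0.1, 0.2]
opening: 0.938
finger_force: 0.0
time: 8.8
eef_pos: [0.501, -0.1733, 0.0066]
tcp_rot: [0.825, 0.565, -0.0, -0.001]
contact_force: [0.8, -0.5, 0.2]
opening: 0.937
finger_force: 0.0
(array([ -46.64654897, -104.9479684 ]), 21.25) [-1.79936165e+02 -1.19940804e-02  6.87416552e+01] [-5.24564065e-01  2.76948429e-01  2.05676584e+00  5.04217183e-05
  8.09011427e-01 -1.53570894e-01]
```

```bash
python3 -m handwheel '[[[0.08,0,0,0.004,0],[0.08,0,0,0.001,0],[0.08,0,0,0.001,0],[0.08,0,0,0,0],[0.08,0,0,0,0]]]' 
python3 -m handwheel '[[[0.08,0,0,0.001,0],[0.08,0,0,0,0],[0.08,0,0,0,0]]]' 
python3 -m handwheel '[[[0.08,0,0,0.001,0],[0.08,0,0,0,0],[0.08,0,0,0,0]]]'
```

```text
time: 9.22
eef_pos: [0.5016, -0.1736, 0.0015]
tcp_rot: [0.825, 0.564, 0.0, 0.0]
contact_force: [-1.2, -0.3, 0.8]
opening: 0.934
finger_force: 0.0
time: 9.47
eef_pos: [0.5012, -0.1734, 0.0001]
tcp_rot: [0.825, 0.564, 0.0, 0.0]
contact_force: [-0.4, 0.5, -1.4]
opening: 0.94
finger_force: 0.0
time: 9.72
eef_pos: [0.5011, -0.1734, -0.0011]
tcp_rot: [0.825, 0.564, -0.0, -0.0]
contact_force: [-0.2, -0.6, -0.0]
opening: 0.94
finger_force: 0.0
```

```bash
python3 -m handwheel '[[[0.08,0.004,0,0.0005,0],[0.08,0.004,0,0,0],[0.08,0.004,0,0,0],[0.08,0.004,0,0,0],[0.08,0.004,0,0,0],[0.08,0.004,0,0,0],[0.08,0.004,0,0,0],[0.08,0.004,0,0,0]]]' 
python3 -m handwheel '[[[0.08,0.004,0,0,0],[0.08,0.004,0,0,0],[0.08,0.004,0,0,0],[0.08,0.004,0,0,0],[0.08,0,0,0,0]]]'
python3 - <<'E'
from h import *
s,im=shot('top');b=[.5825,-.0924,-21.25]
print(rel(s['eef_pos'][:2],0,b),s['contact_force'])
k=card_px(im,(341.,225.));r=rect(toworld('top',k,.013));print(r,rel(r[0],r[2],b))
s,im=shot('wrist','w3.png')
E
```

```text
time: 10.38
eef_pos: [0.513, -0.1432, -0.0015]
tcp_rot: [0.825, 0.565, -0.0, -0.0]
contact_force: [0.1, -0.2, 0.5]
opening: 0.935
finger_force: 0.3
time: 10.8
eef_pos: [0.5189, -0.128, -0.0015]
tcp_rot: [0.825, 0.565, 0.0, -0.0]
contact_force: [-0.2, 0.2, 0.3]
opening: 0.937
finger_force: 0.0
(array([-46.34567432, -56.24533646]), 21.25) [-0.23442701  0.16423256  0.26156798]Traceback (most recent call last):
  File "<stdin>", line 4, in <module>
  File "h.py", line 26, in card_px
    return max((c for c in cs if cv2.contourArea(c)>1500 and cv2.pointPolygonTest(c,near,True)>-25),key=cv2.contourArea)[:,0,:]
           ~~~^^^^^^^^^^^^^^^^^^^^^^^^^^^^^^^^^^^^^^^^^^^^^^^^^^^^^^^^^^^^^^^^^^^^^^^^^^^^^^^^^^^^^^^^^^^^^^^^^^^^^^^^^^
ValueError: max() iterable argument is empty
```

Run:
```python
from h import *
s,im=shot('wrist','w3.png')
```

```text
(no output)
```

View pics/w3.png

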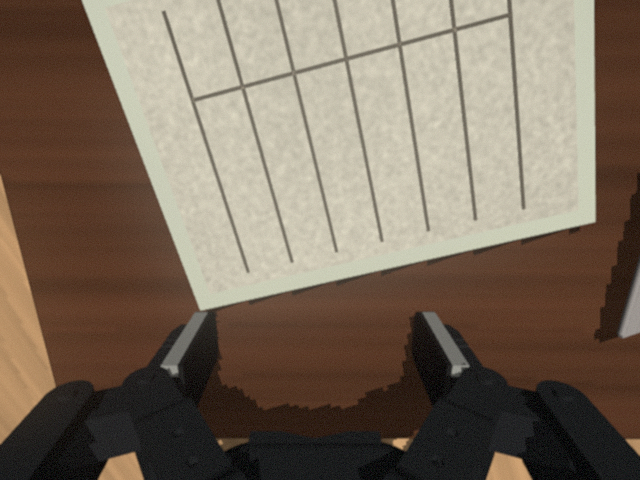

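The wrist view shows the side edge from (202,309) to (596,222), about half squared, with the left finger at the rear corner.

```bash
python3 - <<'E'
from h import *
s=get_state();b=[.5825,-.0924,-21.25]
for p in toworld('wrist',[(202,309),(596,222)],.013,s): print(rel(p[:2],0,b)[0])
E
python3 -m handwheel '[[[0.08,0.004,0,0,0],[0.08,0.004,0,0,0],[0.08,0.004,0,0,0],[0.08,0.004,0,0,0],[0.08,0,0,0,0]]]'
python3 - <<'E'
from h import *
s,im=shot('wrist','w4.png')
E
```

```text
[-90.22357469 -45.45761861]
[ 55.24380219 -10.54931744]
time: 11.32
eef_pos: [0.5247, -0.1131, -0.0015]
tcp_rot: [0.825, 0.565, 0.0, -0.0]
contact_force: [0.6, -0.0, 0.4]
opening: 0.942
finger_force: 0.0
```

View pics/w4.png

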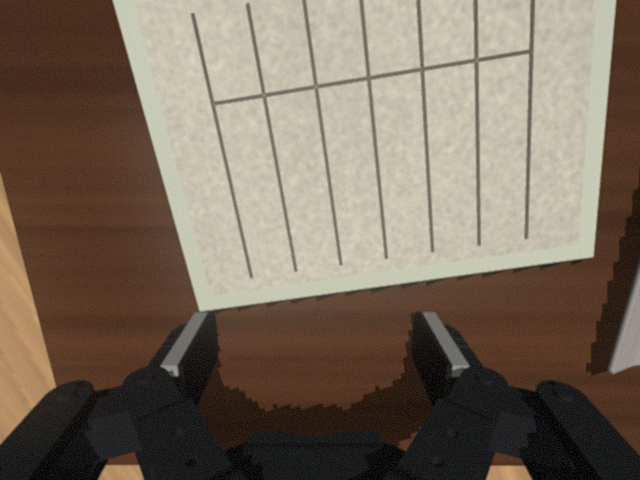

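The wrist view now shows the edge from (200,311) to (594,257), about 8° left to turn. I'll finish from the +y side, which also brings the card back towards centre.

Run:
```python
from h import *
s=get_state();b=[.5825,-.0924,-21.25]
q=[rel(p[:2],0,b)[0] for p in toworld('wrist',[(200,311),(594,257)],.013,s)];print(q)
d=q[1]-q[0];d/=np.linalg.norm(d);n=np.array([-d[1],d[0]])
c=q[0]+75*d+55*n;print('ang',np.degrees(np.arctan2(d[1],d[0])),'c',c,'FL',c+75*d+55*n,'RL',c-75*d+55*n,'tcp',rel(s['eef_pos'][:2],0,b)[0])
```

```text
[array([-91.15767964, -30.0525472 ]), array([57.58389114, -7.64933676])]
ang 8.56541187717216 c [-25.18580774  35.50439079] FL [ 40.78606416 101.06132878] RL [-107.54090662   78.72056471] tcp [-46.2789692 -40.4634268]
```

```bash
python3 -m handwheel '[[[0.08,0,0,-0.035,0],[0.08,0.04,0.009,0,0],[0.08,0.04,0.009,0,0],[0.08,0.04,0.009,0,0],[0.08,0.039,0.01,0,0],[0.08,0,0,0.02,0],[0.08,0,0,0.01,0],[0.08,0,0,0.003,0],[0.08,0,0,0.002,0],[0.08,0,0,0,0]]]'
python3 - <<'E'
from h import *
s=get_state();b=[.5825,-.0924,-21.25]
print(rel(s['eef_pos'][:2],0,b)[0])
E
```

```text
time: 12.2
eef_pos: [0.6157, 0.0201, -0.002]
tcp_rot: [0.826, 0.564, -0.001, -0.001]
contact_force: [-0.4, -0.1, 0.1]
opening: 0.934
finger_force: 0.0
[ -9.82314714 116.86904974]
```

```bash
python3 -m handwheel '[[[0.08,-0.004,0,0,0],[0.08,-0.004,0,0,0],[0.08,-0.004,0,0,0],[0.08,-0.004,0,0,0],[0.08,-0.004,0,0,0],[0.08,-0.004,0,0,0],[0.08,-0.004,0,0,0],[0.08,-0.004,0,0,0],[0.08,-0.004,0,0,0],[0.08,-0.004,0,0,0],[0.08,0,0,0,0]]]' 
python3 -m handwheel '[[[0.08,-0.004,0,0,0],[0.08,-0.003,0,0,0],[0.08,-0.003,0,0,0],[0.08,-0.001,0,0,0],[0.08,0,0,0,0],[0.08,0,0,0,0]]]'
python3 - <<'E'
from h import *
s=get_state();b=[.5825,-.0924,-21.25]
print(rel(s['eef_pos'][:2],0,b)[0],R.from_quat(s['tcp_rot']).as_euler('xyz',degrees=True)[2])
E
```

```text
time: 13.12
eef_pos: [0.6023, -0.017, -0.001]
tcp_rot: [0.826, 0.564, 0.0, 0.0]
contact_force: [1.1, 0.2, 4.0]
opening: 0.935
finger_force: 1.4
time: 13.62
eef_pos: [0.5978, -0.0268, -0.0017]
tcp_rot: [0.825, 0.565, -0.0, -0.0]
contact_force: [1.1, 0.4, 0.4]
opening: 0.935
finger_force: 0.5
[-9.51535251 66.64367854] 68.74421678654927
```

```bash
python3 -m handwheel '[[[0.08,0.005,0,0,0],[0.08,0,0,-0.04,0],[0.08,0,0,-0.04,0],[0.08,-0.024,-0.027,-0.02,0],[0.08,-0.024,-0.027,-0.02,0],[0.08,-0.024,-0.026,-0.02,0],[0.08,0,-0.026,-0.02,7],[0.08,0,0,0,7],[0.08,0,0,0,7],[0.08,0,0,0,7],[0.08,0,0,0,7],[0.08,0,0,0,7]]]' 
python3 -m handwheel '[[[0.08,0,0,0,7],[0.08,0,0,0,7],[0.08,0,0,0,7],[0.08,0,0,0,7],[0.08,0,0,0,7],[0.08,0,0,0,7],[0.08,0,0,0,6],[0.08,0,0,0,0],[0.08,0,0,0,0]]]'
cat > m.py <<'E'
from h import *
import sys
s,im=shot('wrist',sys.argv[1])
b=[.5825,-.0924,-21.25]
print('tcp',rel(s['eef_pos'][:2],0,b)[0],'yaw err',R.from_quat(s['tcp_rot']).as_euler('xyz',degrees=True)[2]-b[2],s['eef_pos'][2])
px=topix('wrist',[[.54,-.08,.013]],s)[0]
k=card_px(im,tuple(map(float,px)));r=rect(toworld('wrist',k,.013,s));print('card',r,rel(r[0],r[2],b))
E
python3 m.py w5.png
```

```text
time: 14.62
eef_pos: [0.4735, -0.0503, 0.1571]
tcp_rot: [0.974, 0.228, -0.002, -0.001]
contact_force: [0.0, 0.7, 0.3]
opening: 0.939
finger_force: 0.0
time: 15.37
eef_pos: [0.474, -0.0503, 0.1573]
tcp_rot: [0.983, -0.183, -0.002, 0.0]
contact_force: [-0.6, 0.7, 0.4]
opening: 0.938
finger_force: 0.0
tcp [-1.16361426e+02 -1.02091867e-01] yaw err 0.14203880489015575 0.15731458958923267
card (array([ 0.5510119 , -0.08003006]), array([149.69572449, 110.02796936]), -21.173934936523438) (array([-33.83049211,   0.11639707]), 0.0760650634765625)
```

View pics/w5.png

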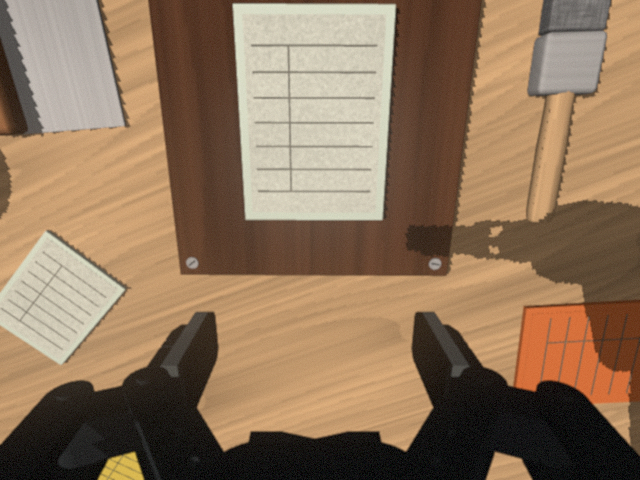

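The wrist view shows the card square on the board, with corners at (234,3), (396,3), (383,219) and (246,219). The board's rear corners are at (181,275) and (452,275).

```bash
python3 - <<'E'
from h import *
s=get_state();b=[.5825,-.0924,-21.25]
for p in toworld('wrist',[(181,275),(452,275),(152,5),(483,5)],.008,s): print(rel(p[:2],0,b)[0])
E
python3 -m handwheel '[[[0.08,-0.011,0,0.03,-0.1],[0.08,0,0,0.04,0],[0.08,0,0,0.04,0],[0.08,0,0,0.03,0],[0.08,0,0,0.012,0],[0.08,0,0,0.005,0],[0.08,0,0,0,0],[0.08,0,0,0,0]]]'
```

```text
[-159.47039346  114.28952208]
[-159.01875615 -119.1149833 ]
[ 41.8573466  111.80499193]
[  42.39621081 -116.43807347]
time: 16.08
eef_pos: [0.4655, -0.0468, 0.0022]
tcp_rot: [0.983, -0.183, 0.0, 0.0]
contact_force: [0.0, -0.1, -0.5]
opening: 0.936
finger_force: 0.0
```

Run:
```python
from h import *
b=[.5825,-.0924,-21.25]
def st(pos,yaw): return dict(eef_pos=np.array(pos),tcp_rot=(R.from_euler('z',yaw,degrees=True)*R.from_quat([1,0,0,0])).as_quat())
def run(f,s,rows,bl,br,cl=None,cr=None):
    im=cv2.GaussianBlur(cv2.imread('pics/'+f),(3,3),0).astype(float)
    g=im[:,:,2]
    def edge(r,c,w=12):
        d=np.abs(np.diff(g[r,c-w:c+w])); d[d<.5*d.max()]=0; return c-w+.5+ (d*np.arange(len(d))).sum()/d.sum()
    out={}
    for name,f0,z in(('bl',bl,.008),('br',br,.008),('cl',cl,.013),('cr',cr,.013)):
        if f0 is None: continue
        p=np.array([(edge(r,int(f0(r))),r) for r in rows])
        q=np.array([rel(w[:2],0,b)[0] for w in toworld('wrist',p,z,s)]);A=np.polyfit(q[:,0],q[:,1],1)
        out[name]=(np.median(q[:,1]).round(2),np.degrees(np.arctan(A[0])).round(2))
    print(f,out)
line=lambda a,b:(lambda r:a[0]+(b[0]-a[0])*(r-a[1])/(b[1]-a[1]))
run('w5.png',st([.474,-.0503,.1573],-21.108),range(20,200,4),line((152,5),(181,275)),line((483,5),(452,275)),line((235,3),(246,219)),line((396,3),(383,219)))
run('w1.png',st([.53717,-.09445,.29142],-21.33),range(110,270,4),line((185,0),(210,289)),line((410,0),(392,289)))
```

```text
w5.png {'bl': (np.float64(114.53), np.float64(-0.06)), 'br': (np.float64(-116.75), np.float64(-0.14)), 'cl': (np.float64(55.53), np.float64(0.07)), 'cr': (np.float64(-54.95), np.float64(-0.09))}
w1.png {'bl': (np.float64(114.37), np.float64(-0.19)), 'br': (np.float64(-118.01), np.float64(-0.21))}
```

```bash
python3 -m handwheel '[[[0.08,0,0,0.0037,0],[0.08,0.004,0,0,0],[0.08,0.004,0,0,0],[0.08,0.004,0,0,0],[0.08,0.004,0,0,0],[0.08,0.004,0,0,0],[0.08,0.004,0,0,0],[0.08,0.004,0,0,0],[0.08,0.004,0,0,0],[0.08,0.004,0,0,0],[0.08,0,0,0,0]]]'
python3 m.py w6.png
```

```text
time: 17.0
eef_pos: [0.4996, -0.0601, -0.002]
tcp_rot: [0.983, -0.184, 0.001, 0.0]
contact_force: [0.0, -0.6, 1.0]
opening: 0.931
finger_force: 0.0
tcp [-8.90064961e+01  2.46427288e-02] yaw err 0.07267325107426359 -0.0019854689581571827
card (array([ 0.55857294, -0.08289444]), array([110.19651031, 104.55365753]), -111.18338775634766) (array([-25.74538762,   0.18717923]), -89.93338775634766)
```

```bash
python3 -m handwheel '[[[0.08,0.002,0,0,0],[0.08,0.002,0,0,0],[0.08,0.002,0,0,0],[0.08,0.002,0,0,0],[0.08,0.002,0,0,0],[0.08,0.002,0,0,0]]]'
python3 -m handwheel '[[[0.08,0.002,0,0,0],[0.08,0.002,0,0,0],[0.08,0.002,0,0,0],[0.08,0.002,0,0,0],[0.08,0.002,0,0,0],[0.08,0.002,0,0,0]]]'
python3 -m handwheel '[[[0.08,0.002,0,0,0],[0.08,0.002,0,0,0],[0.08,0.002,0,0,0],[0.08,0.002,0,0,0],[0.08,0.002,0,0,0],[0.08,0.002,0,0,0]]]'
python3 m.py w7.png
```

```text
time: 17.55
eef_pos: [0.507, -0.0629, -0.0026]
tcp_rot: [0.983, -0.184, -0.004, -0.001]
contact_force: [-11.6, 5.5, 11.6]
opening: 0.939
finger_force: 6.1
time: 18.05
eef_pos: [0.513, -0.065, -0.003]
tcp_rot: [0.983, -0.183, -0.012, -0.002]
contact_force: [-17.6, 7.0, 16.8]
opening: 0.938
finger_force: 10.7
time: 18.55
eef_pos: [0.5253, -0.0696, -0.003]
tcp_rot: [0.983, -0.183, -0.01, -0.001]
contact_force: [-17.2, 6.8, 14.5]
opening: 0.938
finger_force: 10.0
tcp [-61.52827591   0.50485677] yaw err 0.16448355761070488 -0.0029767590150143186
card (array([ 0.58414508, -0.09229209]), array([110.25211334, 103.80913544]), -111.08080291748047) (array([1.49411784, 0.69681147]), -89.83080291748047)
```

View pics/w7.png

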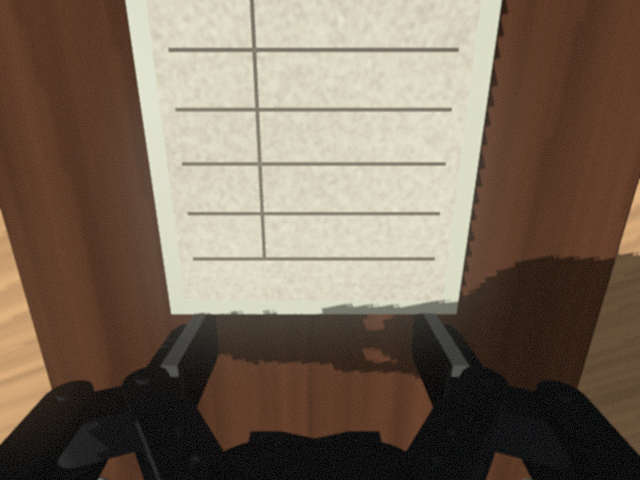

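The wrist view shows the card square against both fingertips, rear edge from (170,313) to (457,313). The tips bear on the board a little, so I'll ease up 1 mm and keep pushing.

```bash
python3 -m handwheel '[[[0.08,0,0,-0.001,0],[0.08,0.002,0,0,0],[0.08,0.002,0,0,0],[0.08,0.002,0,0,0],[0.08,0.002,0,0,0]]]'
python3 -m handwheel '[[[0.08,0.002,0,0,0],[0.08,0.002,0,0,0],[0.08,0.002,0,0,0],[0.08,0.002,0,0,0]]]'
python3 m.py w8.png
```

```text
time: 19.02
eef_pos: [0.5354, -0.0738, -0.0029]
tcp_rot: [0.983, -0.183, -0.005, -0.001]
contact_force: [-8.0, 2.6, 2.6]
opening: 0.94
finger_force: 4.6
time: 19.35
eef_pos: [0.5428, -0.0767, -0.0029]
tcp_rot: [0.983, -0.183, -0.006, -0.001]
contact_force: [-8.4, 2.9, 2.3]
opening: 0.936
finger_force: 4.6
tcp [-42.65629984   0.26246062] yaw err 0.12241810686447252 -0.0029312272381784646Traceback (most recent call last):
  File "m.py", line 7, in <module>
    k=card_px(im,tuple(map(float,px)));r=rect(toworld('wrist',k,.013,s));print('card',r,rel(r[0],r[2],b))
  File "h.py", line 26, in card_px
    return max((c for c in cs if cv2.contourArea(c)>1500 and cv2.pointPolygonTest(c,near,True)>-25),key=cv2.contourArea)[:,0,:]
           ~~~^^^^^^^^^^^^^^^^^^^^^^^^^^^^^^^^^^^^^^^^^^^^^^^^^^^^^^^^^^^^^^^^^^^^^^^^^^^^^^^^^^^^^^^^^^^^^^^^^^^^^^^^^^
ValueError: max() iterable argument is empty
```

```bash
python3 -m handwheel '[[[0.08,0.001,0,0,0],[0.08,0.001,0,0,0],[0.08,0.001,0,0,0],[0.08,0.001,0,0,0],[0.08,0,0,0,0]]]'
python3 -m handwheel '[[[0.08,0.001,0,0,0],[0.08,0.001,0,0,0],[0.08,0,0,0,0]]]'
```

```text
time: 19.82
eef_pos: [0.5472, -0.0784, -0.0029]
tcp_rot: [0.983, -0.183, -0.005, -0.001]
contact_force: [-5.3, 2.6, 0.8]
opening: 0.938
finger_force: 3.3
time: 20.07
eef_pos: [0.5489, -0.0791, -0.0029]
tcp_rot: [0.983, -0.183, -0.005, -0.001]
contact_force: [-7.0, 3.1, -0.2]
opening: 0.937
finger_force: 3.8
```

```bash
python3 -m handwheel '[[[0.08,0.001,0,0,0],[0.08,0,0,0,0]]]'
python3 -m handwheel '[[[0.08,0.001,0,0,0],[0.08,0,0,0,0]]]'
```

```text
time: 20.23
eef_pos: [0.5489, -0.0791, -0.0029]
tcp_rot: [0.983, -0.183, -0.006, -0.001]
contact_force: [-8.8, 4.0, 3.9]
opening: 0.941
finger_force: 5.6
time: 20.4
eef_pos: [0.549, -0.0791, -0.0029]
tcp_rot: [0.983, -0.183, -0.008, -0.001]
contact_force: [-13.1, 4.3, 7.7]
opening: 0.938
finger_force: 7.1
```

```bash
python3 -m handwheel '[[[0.08,0.001,0,0,0],[0.08,0.001,0,0,0],[0.08,0,0,0,0]]]'
python3 -m handwheel '[[[0.08,-0.004,0,0,0],[0.08,-0.02,0,0,0],[0.08,-0.02,0,-0.02,0],[0.08,-0.02,0,-0.04,0],[0.08,-0.02,0,-0.04,0],[0.08,-0.01,0,-0.04,0],[0.08,0,0,-0.04,0],[0.08,0,0,-0.03,0],[0.08,0,0,0,0],[0.08,0,0,0,0]]]'
sed -i 's/\.54,-\.08,/.59,-.1,/' m.py; python3 m.py w9.png
```

```text
time: 20.65
eef_pos: [0.5489, -0.079, -0.003]
tcp_rot: [0.983, -0.183, -0.011, -0.002]
contact_force: [-17.8, 5.1, 12.4]
opening: 0.934
finger_force: 10.2
time: 21.48
eef_pos: [0.4729, -0.0496, 0.2064]
tcp_rot: [0.983, -0.184, 0.004, 0.001]
contact_force: [-0.5, -0.5, -1.3]
opening: 0.941
finger_force: 0.0
tcp [-117.70168379    0.13900406] yaw err 0.08489007725834696 0.2063627829124942
card (array([ 0.59778864, -0.09797581]), array([109.86552429,  83.64374542]), -111.17390441894531) (array([16.27001299,  0.34448679]), -89.92390441894531)
```

View pics/w9.png

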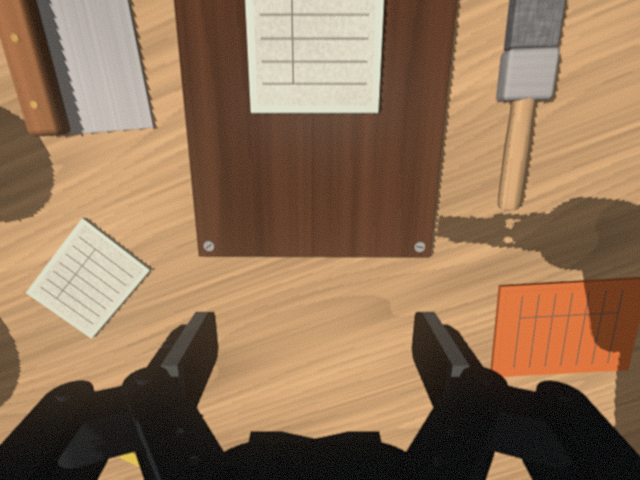

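The last view shows the card with its rear edge from (251,113) to (379,113), midway between the board screws at (209,246) and (420,246). Its measured position is x ≈ 49.5 mm with 0.1° of turn, and the arm is clear.

```bash
python3 -c "from plant import sign_off; print(sign_off())"
```

```text
the job is handed in; nothing more can be done
None
```

The card is under the clip and against the stop, square to about 0.1° and centred to about 1 mm, at x ≈ 49.5 mm by the last picture; peak push was about 19 N, and I handed it in after 21.5 s on the robot's clock with the arm clear.

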